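Set the turret dowelling jig to the 8 mm bushing

ROBOT

A 6-joint arm with a two-finger parallel gripper is mounted at the origin on the work surface. World frame = base frame: x ahead of the robot, y to its left, z up, the work surface at z = 0. Lengths are in m, angles in rad, forces in N, time in s.
With the tool pointing down it reaches from about 0.35 to 0.975 m from the base axis. Payload 4.9 kg.
Tool frame: the origin (TCP) lies where the fingers leave the gripper's body, on its centre line; the fingertips stand 73 mm ahead of it and the grasp point (between the pads) lies 54 mm ahead of it; z points along the fingers, y is the direction in which the jaws open and shut (so a half turn about z gives the same grasp; the last joint's range is limited). The gripper opens to 85 mm and grips with 20 to 120 N. Pads are 22 mm wide; open, the fingers measure 114 mm over their backs; the gripper's body (76 mm by 85 mm) begins 54 mm behind the grasp point. The pads swing forward as they close: fully open they stand 13 mm farther back than shut.
Start: joints at [1.055, 0.053, 1.613, -0, 1.476, -0.119], TCP at [0.242, 0.576, 0.304] pointing down, gripper open.
Joint ranges: [-3.01, 3.01], [-1.01, 2.22], [0.06, 2.58], [-1.02, 4.17], [0.09, 2.62], [-3.14, 3.14]. Speed limits (rad/s): [2.57, 2.57, 3.14, 3.14, 3.14, 3.14].

INTERFACE

Orientations are given as a rotation vector (axis times angle).
In Python, from station import monitor, vision, workorder gives the robot as it stands.
- The arm moves only by the tool arm_command, never from a script. Its argument "rows" is text: rows parted by semicolons, each of 6 numbers parted by spaces: the shift along the world's x, y, z in mm, then the turn, a rotation vector about the world's x, y, z in degrees. In form: tx ty tz wx wy wz; .... A call has 1 to 12 rows; each row is the pose to reach, as a shift and turn from the pose measured when the call began; what a row does not reach only later rows make up. A row lasts 1/8 s, in which the tool goes at most 62.5 mm and 10.7 degrees, less where a joint would pass 70% of its speed; a pose out of reach is approached as far as the arm can. A call with a gripper value outside its range is refused whole. "jaw" is the opening, from 0 (shut) to 1 (fully open), set as the call begins (left out, the last holds). The fingers move at their own pace and stop on an object; "squeeze" is the grip in N (left out, the last holds). Time passes only in rows, so rows that repeat a pose let the fingers close. It gives the time, the measured TCP pose, the force and the opening at its end, in the units of the state.
- monitor.get_obs(): the state, without advancing time (a new reading comes with each control period).
- vision.get_image(name): name is "scene" or "top" or "wrist"; returns a dict with "frame" (384x512x3 uint8, red, green, blue), "vfov" (degrees; the focal length in pixels is half the picture's height over the tangent of half this angle, whatever the lens; pixels are square), "cx", "cy" (the principal point, pixels), "R" (3x3) and "t" (3): a world point X has camera coordinates R X + t; the wrist camera has in their place "T_tool_cam" (4x4, takes a point from camera to tool coordinates, whose origin is the TCP and whose axes are the flange's). Camera axes: x right, y down, z forward; pixel columns grow to the right and rows downward; lengths in m; the calibration is good to about 2 mm. A picture is of the moment at which its call begins: read the wrist's pose just before it. There is no depth.
- workorder.finish_job(): hands the job in, once; it reports no verdict.
The state is a dict: "t": time; "q": joint angles; "dq": joint speeds; "effort": joint torques, N m; "tool_pos": TCP position; "tool_rot": TCP orientation; "contact_force": force on the tool from outside, world axes, zero at the start; "wrist_torque": the same for the moment, N m; "opening": finger opening in m.
Only numpy, scipy, OpenCV 4.12 (cv2) and the standard library are available. Lean on these libraries where they do the work, as an engineer would, in place of code of your own. Each camera call takes 0.05 s, during which the arm holds its last target. There are 200 camera calls.

TASK

The dowelling jig is clamped on the rail in the vice, ready for drilling. With the fingertips, push the orange thumb tab of its turret round until the blue-ringed 8 mm bushing has clicked home at the red index mark on the jig's plate, then take your hand away. Push it gently, without pinching or forcing it, and leave the other things on the bench as they are.

Things in the scene. Friction and masses are not known exactly. Their poses are not given: they have to be found in the camera images.
- turret (a joint): Turret angle about its vertical axis, counter-clockwise from above positive, rad; 0 or any whole turn when the blue bushing is at the index mark. Six spring-click positions at multiples of 1.047 rad; turns endlessly both ways; starts in any of the other five. Between clicks it springs into the nearer position and stays there. Pushing over a click takes about 3 N at the thumb plate.
- turret_axis (a point): On the turret's vertical axis at the height of its flat top; fixed to the vice: z up, +y towards the red index mark and along the rail, -x the vice's front with its handwheels. The turret is an aluminium disc, 76 mm diameter, 22 mm high, on a dark plate 88 (x) by 112 mm (y). The plate's top, and all of rail and vice, lie 22 mm or more below this point; the jaws (300 mm long) end 58 mm below it.
- index_mark (a point): The drilling place, 24 mm from the turret axis along +y of turret_axis, at the height of the turret's top: where the centre of the chosen bushing must be. A small red T on the plate, just outside the disc on this side (46 to 56 mm from the axis), points to it.
- blue_bushing (a point): Centre of the blue-ringed 8 mm drill bushing in the turret's top face, 24 mm from the axis. Six bushings sit 60 degrees apart, each with a ring of another colour, 22 mm diameter; blue lies exactly opposite the thumb tab.
- thumb_tab (a point): Centre of the orange upright thumb plate on the tab sticking out of the turret, 57 mm from the axis, 2.5 mm above the turret's top. Plate: 26 mm radially (44 to 70 mm from the axis), 5 mm thick, 30 mm high (12.5 mm below to 17.5 mm above the turret's top), broad faces along the turning direction. Its flat arm, 16 mm wide, tops out 7.5 mm below the turret's top. Site x points outwards, z up.
- glue_center (a point): Loose bystander: yellow glue bottle, 56 mm diameter, 150 mm high, upright; the point is half-way up. Stays as it is.
- plane: Loose bystander: steel block plane, 160 by 50 mm, 55 mm high, lying on its sole; origin under its centre. Stays as it is.
- dowel_tub: Loose bystander: open grey tub of dowels, 75 by 95 by 45 mm; origin under its centre. Stays as it is.
- mallet: Loose bystander: dark wooden mallet standing on its head, 80 mm diameter, 212 mm high with the handle up; origin under its centre. Stays as it is.
- drill_bit: Loose bystander: 8 mm drill bit with blue depth collar, 113 mm long, lying in front of the vice; origin under the bit. Stays as it is.

How it is judged:
By the outcome, as a careful person would: the job done as asked, in the order asked, and still so for the second after the job is handed in, with the robot touching nothing.
It also fails if it takes over 42 s, if anything falls off the work surface, if the arm or the gripper's body presses on something with over 40 N, if the wrist force passes 120 N, or if a joint passes its speed limit or range.

## Working session

There is one attempt and no reset: what is moved stays moved. The work goes in short steps, Python scripts to look and compute and a tool call to move; the robot and the scene stay as the last step left them, time stands still between calls to the robot, and variables do not carry over. Pictures are saved under pics/ and viewed, about 8 in all and at most 12, crops included, and the job is handed in when it is done.

Besides the shell and the picture viewer there is one more tool, called after "Call:" as name(argument=value, ...), one argument or row to a line, values as JSON. arm_command: Moves the arm, as the interface text tells. Its arguments: {"type":"object","properties":{"rows":{"type":"string"},"jaw":{"type":"number"},"squeeze":{"type":"number"}},"required":["rows"]}

```bash
mkdir -p pics
cat > h.py <<'E'
import numpy as np, cv2
from station import monitor, vision, workorder
from scipy.spatial.transform import Rotation as Ro
def snap(name,save=None):
    o=monitor.get_obs(); d=vision.get_image(name)
    f=384/2/np.tan(np.radians(d["vfov"])/2)
    if "R" in d: R=np.array(d["R"]);t=np.array(d["t"]);C=-R.T@t;A=R.T
    else:
        T=np.array(d["T_tool_cam"]);Rt=Ro.from_rotvec(o["tool_rot"]).as_matrix()
        A=Rt@T[:3,:3];C=Rt@T[:3,3]+np.array(o["tool_pos"])
    if save: cv2.imwrite("pics/"+save,d["frame"][:,:,::-1])
    return dict(im=d["frame"],f=f,c=(d["cx"],d["cy"]),A=A,C=C)
def ray(v,u): 
    w=v["A"]@np.array([(u[0]-v["c"][0])/v["f"],(u[1]-v["c"][1])/v["f"],1]);return v["C"],w/np.linalg.norm(w)
def onz(v,u,z):
    C,w=ray(v,u);return C+w*(z-C[2])/w[2]
def tri(a,ua,b,ub):
    C1,w1=ray(a,ua);C2,w2=ray(b,ub)
    s=np.linalg.lstsq(np.c_[w1,-w2],C2-C1,rcond=None)[0];p,q=C1+s[0]*w1,C2+s[1]*w2
    return (p+q)/2,np.linalg.norm(p-q)
def blobs(v,lo,hi,amin=15):
    m=cv2.inRange(cv2.cvtColor(v["im"],cv2.COLOR_RGB2HSV),lo,hi)
    n,_,s,c=cv2.connectedComponentsWithStats(m)
    return [(c[i].round(1).tolist(),s[i].tolist()) for i in range(1,n) if s[i][4]>=amin]
E
python3 - <<'E'
from h import *
o=monitor.get_obs();print(o)
vs=[snap(n) for n in("scene","top","wrist")]
for v in vs: print(v["C"].round(3),v["A"][:,2].round(2),v["f"])
for n,v in zip("stw",vs):
    print(n,"orange",blobs(v,(6,150,120),(18,255,255)));print("blue",blobs(v,(100,120,60),(125,255,255)));print("red",blobs(v,(0,150,80),(4,255,255)))
b=np.hstack([vs[0]["im"],vs[1]["im"]]);cv2.imwrite("pics/a.png",cv2.resize(np.vstack([b,np.hstack([vs[2]["im"],vs[2]["im"]*0])]),(800,600),interpolation=cv2.INTER_AREA)[:,:,::-1])
E
```

```text
{'t': 0.0, 'q': array([ 1.05500718e+00,  5.32949549e-02,  1.61427547e+00, -1.72241817e-05,
        1.47602131e+00, -1.19024921e-01]), 'dq': array([ 2.97093713e-05, -1.58693739e-03, -1.51639649e-03,  1.24325257e-03,
       -1.08495653e-03, -4.72892020e-04]), 'effort': array([ 2.52381113e-03, -3.93672538e+01, -3.70187545e+01,  1.09624502e-04,
        6.94248243e-03,  2.72860561e-06]), 'tool_pos': array([0.2413029 , 0.57602268, 0.30271233]), 'tool_rot': array([-6.19033294e-01, -3.07937912e+00,  2.99110727e-03]), 'contact_force': array([ 0.0353402 ,  0.20724449, -0.4945463 ]), 'wrist_torque': array([ 0.01257442, -0.05929902,  0.05833301]), 'opening': 0.08514199089978887}
[1.146 0.673 1.233] [-0.38 -0.44 -0.82] 459.69675945599937
[0.453 0.065 1.162] [ 0.16 -0.02 -0.99] 426.8437432915768
[0.169 0.606 0.371] [ 0.28 -0.12 -0.95] 335.38980729157134
s orange [([251.7, 28.4], [224, 22, 57, 14, 220]), ([236.3, 137.3], [227, 131, 18, 14, 86]), ([221.2, 149.6], [210, 140, 26, 25, 205]), ([232.7, 192.4], [198, 161, 69, 63, 1148]), ([280.9, 179.5], [269, 164, 24, 27, 201]), ([260.3, 187.7], [234, 16
[... 899 characters left out ...]
5, 24]), ([189.9, 232.6], [188, 227, 4, 13, 24]), ([194.8, 233.0], [193, 227, 4, 13, 21]), ([199.8, 232.2], [198, 226, 4, 13, 26]), ([90.5, 351.1], [71, 332, 38, 39, 721])]
blue [([473.3, 217.0], [455, 199, 38, 37, 505]), ([281.0, 233.0], [277, 229, 9, 9, 51]), ([273.3, 275.0], [272, 273, 4, 5, 18])]
red [([80.6, 102.4], [76, 86, 11, 34, 291]), ([189.4, 103.5], [184, 87, 12, 34, 344]), ([233.9, 92.1], [218, 88, 32, 10, 286]), ([298.9, 105.3], [295, 89, 9, 33, 291]), ([405.4, 106.4], [400, 90, 12, 34, 340]), ([448.1, 94.9], [433, 90, 32, 10, 282]), ([263.3, 224.7], [262, 221, 5, 9, 29]), ([295.8, 224.2], [292, 220, 8, 9, 34])]
w orange []
blue [([485.7, 56.0], [436, 0, 76, 124, 4955])]
red []
```

View pics/a.png

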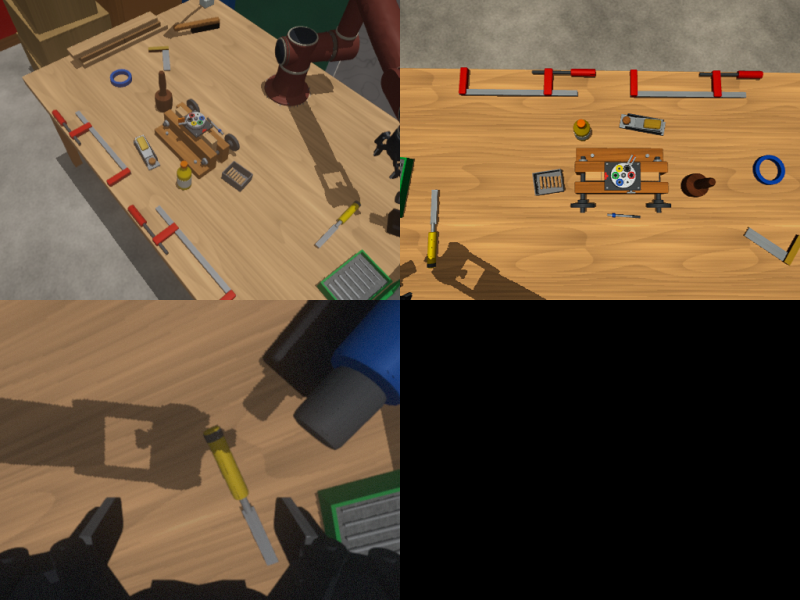

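The turret lies near (284, 224) in the top picture and (251, 155) in the scene picture. I'll zoom in on both.

Run:
```python
from h import *
a=snap("top");b=snap("scene")
x=cv2.resize(a["im"][184:264,244:324],(400,400),interpolation=cv2.INTER_CUBIC);y=cv2.resize(b["im"][120:200,211:291],(400,400),interpolation=cv2.INTER_CUBIC)
cv2.imwrite("pics/b.png",np.hstack([x,y])[:,:,::-1])
for n,v,(c0,r0) in(("t",a,(244,184)),("s",b,(211,120))):
  h=cv2.cvtColor(v["im"],cv2.COLOR_RGB2HSV)
  m=((h[...,1]<40)&(h[...,2]>120)).astype(np.uint8);n_,_,s,c=cv2.connectedComponentsWithStats(m)
  print(n,[(c[i].round(1).tolist(),s[i].tolist()) for i in range(1,n_) if s[i][4]>20 and c0<c[i][0]<c0+80 and r0<c[i][1]<r0+80])
for z in (0.1,0.14,.18): print(z,onz(a,(284,224),z))
print(tri(a,(281,233),b,(258.1,151.1)))
```

```text
t [([293.1, 210.4], [279, 199, 23, 24, 118]), ([285.3, 228.6], [270, 211, 32, 29, 304])]
s [([252.3, 147.8], [246, 143, 16, 13, 85]), ([238.8, 154.5], [229, 146, 17, 15, 53]), ([252.0, 160.6], [247, 158, 10, 5, 24])]
0.1 [ 0.55201505 -0.03113044  0.1       ]
0.14 [ 0.54828858 -0.02749325  0.14      ]
0.18 [ 0.5445621  -0.02385606  0.18      ]
(array([ 0.52570775, -0.01905463,  0.15475033]), np.float64(0.0003742263779960036))
```

View pics/b.png

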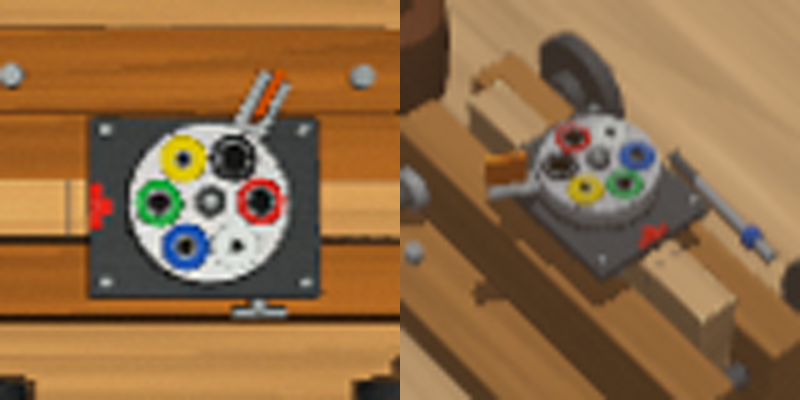

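The top picture shows the axis at (286, 224), blue at (281, 233), and the red T to the left at about (264, 225), which is world +y. Blue sits one click counter-clockwise of the mark, so the tab has to go 60° clockwise. I'll measure the position first, then move over it for a close look.

Run:
```python
from h import *
a=snap("top");b=snap("scene")
T=lambda x,y:(244+x/5-.4,184+y/5-.4); S=lambda x,y:(211+(x-400)/5-.4,120+y/5-.4)
for n,p,q in(("axis",(211,202),(598,158)),("blue",(185,246),(636,155)),("black",(234,158),(561,165)),("green",(159,202),(625,184)),("red",(262,200),(574,137)),("yellow",(182,158),(584,187)),("tabtop",(271,97),(506,155)),("T",(100,206),(653,235))):
  print(n,*tri(a,T(*p),b,S(*q)),onz(a,T(*p),.153))
```

```text
axis [ 0.54704786 -0.030604    0.1592261 ] 0.0015878862322384838 [ 0.54710431 -0.03059059  0.153     ]
blue [ 0.52647838 -0.01846529  0.15793835] 0.0019996881429670396 [ 0.52617751 -0.01811398  0.153     ]
black [ 0.56787311 -0.04151184  0.15815023] 0.0008704240927343811 [ 0.5681729  -0.04172536  0.153     ]
green [ 0.54675088 -0.00580841  0.15740173] 0.0006399258629862985 [ 0.54694931 -0.0058763   0.153     ]
red [ 0.54771903 -0.05424625  0.15841649] 6.51013208240236e-05 [ 0.54820831 -0.05486702  0.153     ]
yellow [ 0.56819008 -0.01744534  0.15947951] 0.0027814314327447667 [ 0.56800565 -0.01691631  0.153     ]
tabtop [ 0.59583314 -0.05844444  0.17220653] 0.002803890222513114 [ 0.59765098 -0.0597492   0.153     ]
T [0.54666005 0.02124591 0.13405086] 0.00018719375106748275 [0.54487432 0.02213022 0.153     ]
```

Call:
arm_command(
  rows="50 -60 20 0 0 0;100 -120 40 0 0 0;140 -180 45 0 0 0;170 -240 45 0 0 0;200 -300 45 0 0 0;225 -360 45 0 0 0;250 -420 45 0 0 0;270 -470 45 0 0 0;285 -520 45 0 0 0;295 -560 45 0 0 0;300 -580 45 0 0 0;300 -580 45 0 0 0",
  jaw=0,
  squeeze=20,
)

```text
t: 1.85
tool_pos: [0.5418, -0.006, 0.3484]
tool_rot: [-0.626, -3.078, 0.001]
contact_force: [-0.2, 0.6, -0.6]
opening: 0.0
```

Run:
```python
from h import *
v=snap("wrist","c.png")
def proj(X):
    p=v["A"].T@(np.array(X)-v["C"]);return (p[:2]/p[2]*v["f"]+v["c"]).round(0)
for X in([.547,-.030,.158],[.596,-.0585,.1755],[.526,-.018,.158]):print(proj(X))
print(blobs(v,(6,150,120),(18,255,255),60)[:6],blobs(v,(100,120,60),(125,255,255),60))
```

```text
[230. 202.]
[221. 274.]
[233. 174.]
[([320.8, 106.7], [265, 70, 108, 73, 2871]), ([220.2, 136.0], [193, 123, 51, 29, 283]), ([337.3, 188.5], [259, 138, 134, 101, 3121]), ([121.2, 191.9], [81, 163, 79, 57, 2020]), ([160.6, 254.7], [114, 232, 103, 46, 1692]), ([428.8, 297.4], [415, 286, 29, 24, 508])] [([232.5, 172.2], [220, 160, 26, 26, 341])]
```

View pics/c.png

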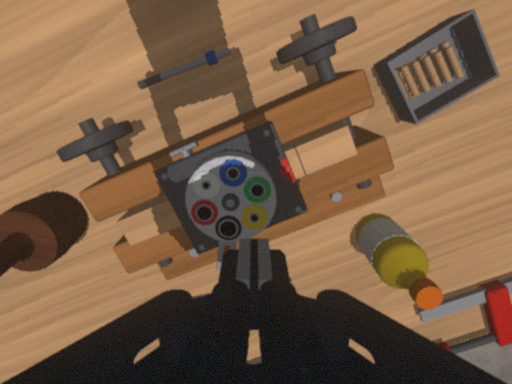

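The wrist picture agrees with the measurements: axis near (230, 203), blue at (232, 172), and the red T at (287, 168). The measured axis is (0.547, -0.030, 0.158), with the vice square to the world. Next I'll go to the counter-clockwise side of the tab and come down.

Call:
arm_command(
  rows="35 -14 0 0 0 -3;72 -28 0 0 0 -7;72 -28 -30 0 0 -7;72 -28 -60 0 0 -7;72 -28 -85 0 0 -7;72 -28 -105 0 0 -7;72 -28 -118 0 0 -7;72 -28 -118 0 0 -7;72 -28 -118 0 0 -7",
)

```text
t: 3.02
tool_pos: [0.6141, -0.0326, 0.2317]
tool_rot: [0.809, 3.034, 0.0]
contact_force: [-0.2, 0.4, 0.2]
opening: -0.0002
```

Run:
```python
from h import *
o=monitor.get_obs();p=np.array(o["tool_pos"]);print(p,o["contact_force"],Ro.from_rotvec(o["tool_rot"]).as_matrix()[:,1])
v=snap("wrist");s=snap("scene")
cv2.imwrite("pics/d.png",np.hstack([cv2.resize(v["im"],(400,300)),cv2.resize(s["im"][110:200,191:311],(400,300))])[:,:,::-1])
ax=np.array([.547,-.030]);r=np.array([.866,-.5]);t=np.array([.5,.866]);d=p[:2]-ax
print("radial,tang",d@r,d@t)
q=ax+.060*r+.016*t   # near contact
print("to contact",(q-p[:2])*1e3)
for a in range(0,-61,-6):
  c,s_=np.cos(np.radians(a)),np.sin(np.radians(a));e=np.array([[c,-s_],[s_,c]])@(q-ax)+ax
  print(a,((e-p[:2])*1e3).round(0), ((e-q)*1e3).round(0))
```

```text
[ 0.61413828 -0.03258112  0.23173666] [-0.18244005  0.42821626  0.22404712] [4.97909964e-01 8.67228577e-01 5.13278155e-04]
radial,tang 0.059432304614936794 0.03133389061891577
to contact [ -7.17827519 -13.5628834 ]
0 [ -7. -14.] [0. 0.]
-6 [ -9. -20.] [-2. -6.]
-12 [-12. -26.] [ -5. -12.]
-18 [-15. -31.] [ -8. -18.]
-24 [-19. -37.] [-12. -23.]
-30 [-23. -41.] [-16. -28.]
-36 [-28. -46.] [-21. -32.]
-42 [-33. -50.] [-26. -36.]
-48 [-39. -53.] [-32. -39.]
-54 [-45. -55.] [-38. -42.]
-60 [-51. -57.] [-44. -44.]
```

View pics/d.png

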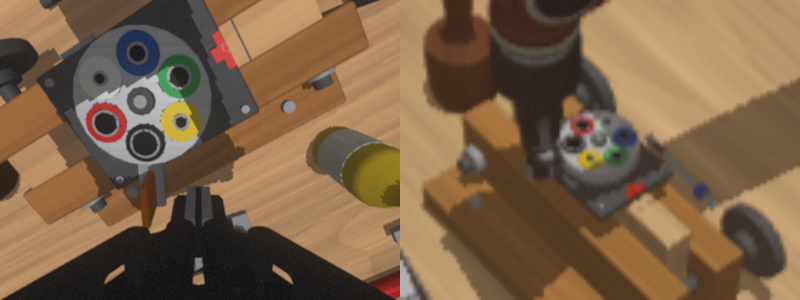

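The fingers are shut beside the orange plate at (148, 200), on its counter-clockwise side with a clear gap. Now I'll push round the arc, stopping past half-way to check.

Call:
arm_command(
  rows="-4 -7 0 0 0 0;-7 -14 0 0 0 0;-9 -20 0 0 0 -6;-12 -26 0 0 0 -12;-15 -31 0 0 0 -18;-19 -37 0 0 0 -24;-23 -41 0 0 0 -30;-26 -44 0 0 0 -34;-29 -47 0 0 0 -38;-33 -50 0 0 0 -42;-33 -50 0 0 0 -42;-33 -50 0 0 0 -42",
)

```text
t: 4.62
tool_pos: [0.5812, -0.083, 0.232]
tool_rot: [1.842, 2.543, -0.0]
contact_force: [1.2, -0.5, 0.7]
opening: -0.0004
```

Run:
```python
from h import *
v=snap("wrist","e.png");print(monitor.get_obs()["contact_force"])
for u,_ in blobs(v,(100,120,60),(125,255,255),60):
  d=onz(v,u,.158)[:2]-[.547,-.030];print(u,d,np.degrees(np.arctan2(-d[0],d[1])))
```

```text
[ 0.21476363 -0.2708943   0.85243478]
[94.5, 29.3] [-0.05486733  0.02073523] 69.29763225957896
[231.6, 64.8] [-0.00091947  0.02497319] 2.108573872184937
```

View pics/e.png

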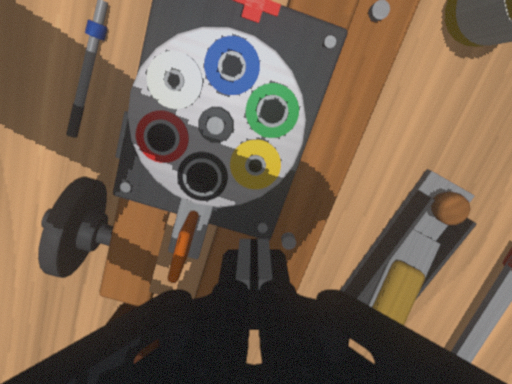

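It has clicked: blue (232, 65) is now under the red T (258, 8), and the fingers already stand clear of the tab. I'll retreat away from the tab and upwards.

Call:
arm_command(
  rows="10 2 0 0 0 0;15 3 20 0 0 0;15 3 60 0 0 0;15 3 100 0 0 0;0 40 130 0 0 0;-40 90 140 0 0 0;-60 120 140 0 0 0;-60 120 140 0 0 0;-60 120 140 0 0 0",
)

```text
t: 5.8
tool_pos: [0.5217, 0.037, 0.3732]
tool_rot: [1.84, 2.542, 0.0]
contact_force: [-0.4, -0.1, 0.1]
opening: -0.0003
```

Run:
```python
from h import *
v=snap("wrist","f.png");o=monitor.get_obs();print(o["contact_force"],o["tool_pos"])
for u,_ in blobs(v,(100,120,60),(125,255,255),60):
  d=onz(v,u,.158)[:2]-[.547,-.030];print(u,d,np.degrees(np.arctan2(-d[0],d[1])))
```

```text
[-0.58074646  0.77449261  0.16669687] [0.52182176 0.03666673 0.37268771]
[264.2, 225.9] [-0.00155371  0.02542379] 3.4971336723890083
```

View pics/f.png

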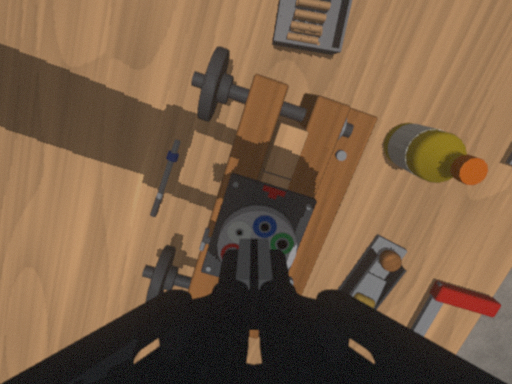

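Blue (264, 226) is in line with the red T (272, 192), within calibration error. Nothing touches the turret, and the objects in view are undisturbed.

```bash
python3 -c "
from station import workorder;print(workorder.finish_job())"
```

```text
the job is handed in; nothing more can be done
None
```

The blue-ringed 8 mm bushing is clicked home at the red index mark, and the job is handed in. It took about 6 s of robot time.

- **Push:** Blue started one click counter-clockwise of the mark. I pushed the orange tab about 42° clockwise with the shut fingertips, and the turret sprang the rest of the way home. Then I backed off and lifted the hand clear.
- **Last checks:** Blue measured 2–3.5° from the index direction, about 1–1.5 mm, which is within the 2 mm camera calibration. The wrist force after each move read about 1.5 N or less, and about 1 N or less once clear. I did not read it during the push itself.
- **Bystanders:** The glue bottle, plane, tub and drill bit looked undisturbed in the last picture. The mallet was out of view there, but the hand stayed well away from it. No check failed or disagreed.

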